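Brush block off its post, socket up

ROBOT

A 7-joint arm with a two-finger parallel gripper is mounted at the origin on the work surface. World frame = base frame: x ahead of the robot, y to its left, z up, the work surface at z = 0. Lengths are in m, angles in rad, forces in N, time in s.
With the tool pointing down it reaches from about 0.4 to 0.85 m from the base axis. Payload 6.9 kg.
Tool frame: the origin (TCP) lies at the very end of the fingers, on their centre line; the grasp point (between the pads) lies 19 mm behind it (arm.grip_point_offset is the distance from the TCP to the grasp point, in m); z points along the fingers, y is the line along which they close (so a half turn about z gives the same grasp; the last joint's range is limited). The gripper opens to 85 mm and grips with 20 to 120 N. Pads are 22 mm wide; open, the fingers measure 114 mm over their backs; the gripper's body (76 mm by 85 mm) begins 54 mm behind the grasp point. The pads swing forward as they close: fully open they stand 13 mm farther back than shut.
Start: joints at [-1.123, 0.507, -0.238, 1.5, 0.126, 1.149, -0.155], TCP at [0.21, 0.589, 0.231] pointing down, gripper open.
Joint ranges: [-3.08, 3.08], [-0.24, 2.05], [-1.43, 1.35], [0, 2.5], [-1.52, 4.66], [0.17, 1.96], [-2.89, 2.89]. Speed limits (rad/s): [2.39, 2.39, 3.14, 3.14, 3.14, 3.14, 3.14].

INTERFACE

Orientations are given as a 3x3 rotation matrix whose columns are the frame's x, y, z axes.
In Python, from bench import arm, snapshot, calibration gives the robot as it stands.
- The arm moves only by the tool move_arm, never from a script. Its argument "targets" is a list of rows, each a list of 7 numbers: the shift along the tool's x, y, z in cm, then the turn, a rotation vector about the tool's x, y, z in degrees, then the finger opening in cm, from 0 to 8.54. In form: [[x, y, z, rx, ry, rz, gripper], ...]. A call has 1 to 20 rows; each row is the pose to reach, as a shift and turn from the pose commanded when the call began, along the tool's axes at that moment; what a row does not reach only later rows make up. A row lasts 1/10 s, in which the tool goes at most 50 mm and 8.59 degrees, less where a joint would pass 70% of its speed; a pose out of reach is approached as far as the arm can. A call with a gripper value outside its range is refused whole. The fingers move at their own pace and stop on an object; "force" is the grip in N (left out, the last holds). Time passes only in rows, so rows that repeat a pose let the fingers close. It gives the time, the measured TCP pose, the force, the opening and the grip force at its end, in the units of the state.
- arm.read_state(): the state, without advancing time (a new reading comes with each control period).
- snapshot(name): name is "side" or "top" or "wrist"; returns (picture, depth): 400x640x3 uint8, blue, green, red; 400x640 float32, m along the optical axis (not along the pixel's ray), 0 where there is no reading.
- calibration(name): a dict with "fx", "fy", "cx", "cy" (pixels), "rvec" (rotation vector, rad) and "tvec" (3), from world to camera coordinates, as OpenCV has them; the wrist camera has in their place "hand_eye" (4x4, takes a point from camera to tool coordinates, whose origin is the TCP and whose axes are the flange's). Camera axes: x right, y down, z forward; pixel columns grow to the right and rows downward; lengths in m; the calibration is good to about 2 mm. A picture is of the moment at which its call begins: read the wrist's pose just before it. calibration takes no time and is no camera call.
- arm.finish_job(): hands the job in; it is judged then, once.
The state is a dict: "t": time; "joint_pos": joint angles; "joint_velocities": joint speeds; "effort": joint torques, N m; "position": TCP position; "tool_rot": TCP orientation; "force": force on the tool from outside, world axes, zero at the start; "wrist_torque": the same for the moment, N m; "opening": finger opening in m; "grasp_force": force on a finger pad.
Only numpy, scipy, OpenCV 4.12 (cv2) and the standard library are available. Lean on these libraries where they do the work, as an engineer would, in place of code of your own. Each camera call takes 0.05 s, during which the arm holds its last target. There are 200 camera calls.

TASK

Lift the wooden brush block up off its storage post. One of its two ends has a blind hole drilled in it, the other is plain: find the drilled end, turn the block so that this hole faces straight up, and finish while holding it still in the gripper, with the whole block at least 15 cm above the table and touching nothing else. Leave the other things on the table where they are.

Things in the scene. Friction and masses are not known exactly. Their poses are not given: they have to be found in the camera images.
- block: plain light-wood block 96 mm long (x), 36 wide (y), 36 high (z), about 70 g; origin at its centre. It lies level on the post (z up), which passes through a 20 mm hole in its middle, and can turn on it. The blind hole is in the +x end, the -x end is plain; from above the ends look alike. At the start +x points to the left, right or robot side, not straight away. Grip it across y, anywhere.
- hole_mouth (a point): centre of the mouth of the blind hole (22 mm across, 28 mm deep), in the block's +x end face, 48 mm from its centre; same axes as the block, +x points out of the hole
- post_stand: fixed storage stand on which the block sits: wooden foot 90 mm across and 14 mm thick, a wooden stem, a steel collar 44 mm across whose top is 60 mm above the table (the block rests on it), and above that a 12 mm thick round-ended steel post up to 108 mm, so it stands 12 mm out of the block. Origin on the table at the post's axis, z up
- tape_stand: a similar, lower fixed stand (collar top at 30 mm, post top at 60 mm) that carries the tape ring; leave alone. Origin on the table at the post's axis. The two stands may change places
- tape: bystander: cardboard ring 72 mm across, 20 mm high, on the lower stand. Origin at the centre of its underside
- eraser: bystander: white eraser 55 x 22 x 12 mm lying on the sheet. Origin at the centre of its underside
- pencil: bystander: black pencil 176 mm long, 8 mm thick, lying along its x on the table. Origin on the table below the middle of its length
- cup: bystander: open drinking cup 84 mm across, 110 mm high, beyond the stands. Origin at the centre of its underside
- jar: bystander: small closed jar 60 mm across, 75 mm high, beyond the stands. Origin at the centre of its underside
- sharpener: bystander: small metal pencil sharpener 28 x 18 x 15 mm. Origin at the centre of its underside
- tube: bystander: paint tube about 90 mm long, 22 mm thick, lying along its x. Origin on the table below its middle
Not all that is in view belongs to the job. What is meant by the block is not green or white, and is the larger of those in its own colour.

How it is judged:
On the way:
1. the block is off its post, clear above it, held by the fingers (height (world z) of block above 0.13 m and contact force between block and the fingers above 0.5 N and contact force between block and post_stand below 0.05 N), for 0.2 s.
At the end, for the whole second after the job is handed in: Through the last second the fingers hold the block still with its blind hole facing up (its x axis within 12 degrees of vertical), its centre more than 18 cm above the table, touching neither stand, cup nor jar; the bystanders are within 3 cm of where they began (height (world z) of block above 0.18 m and height (world z) of hole_mouth above 0.22 m and angle between block's own x axis and vertical below 0.21 rad and contact force between block and the fingers above 0.5 N and contact force between block and post_stand below 0.05 N and contact force between block and tape_stand below 0.05 N and contact force between block and cup below 0.05 N and contact force between block and jar below 0.05 N and linear speed of block below 0.03 m/s and angular speed of block below 0.2 rad/s and distance of each of tape, eraser, pencil, cup, jar, sharpener, tube from where it was at the start of the episode below 0.03 m); the arm keeps its last pose, push and grip.
It fails at once if a bystander is pushed more than 3 cm from its place (distance of any of tape, eraser, pencil, cup, jar, sharpener, tube from where it was at the start of the episode above 0.03 m).
It also fails if it takes over 35 s, if anything falls off the work surface, if the arm or the gripper's body presses on something with over 40 N, if the wrist force passes 120 N, or if a joint passes its speed limit or range.

## Working session

There is one attempt and no reset: what is moved stays moved. The work goes in short steps, Python scripts to look and compute and a tool call to move; the robot and the scene stay as the last step left them, time stands still between calls to the robot, and variables do not carry over. Pictures are saved under pics/ and viewed, at most 10 in all, crops included, and the job is handed in when it is done.

Besides the shell and the picture viewer there is one more tool, called after "Call:" as name([rows], argument=value, ...), one row to a line, values as JSON. move_arm: Moves the arm, as the interface text tells. Its arguments: {"type":"object","properties":{"targets":{"type":"array","items":{"type":"array","items":{"type":"number"}}},"force":{"type":"number"}},"required":["targets"]}

```bash
mkdir -p pics; cat > h.py <<'E'
import numpy as np, cv2
from bench import arm, snapshot, calibration
def shot(name):
    s=arm.read_state(); im,d=snapshot(name); return s,im,d
def cam(name,s=None):
    c=calibration(name); K=np.array([[c['fx'],0,c['cx']],[0,c['fy'],c['cy']],[0,0,1.]])
    if 'hand_eye' in c:
        T=np.eye(4); T[:3,:3]=s['tool_rot']; T[:3,3]=s['position']; T=T@np.array(c['hand_eye'])
    else:
        T=np.eye(4); R=cv2.Rodrigues(np.array(c['rvec'],float))[0]; T[:3,:3]=R.T; T[:3,3]=-R.T@np.array(c['tvec']).ravel()
    return K,T
def cloud(name,d,s=None):
    K,T=cam(name,s); v,u=np.mgrid[:d.shape[0],:d.shape[1]]
    p=np.stack([(u-K[0,2])/K[0,0]*d,(v-K[1,2])/K[1,1]*d,d],-1)
    P=p@T[:3,:3].T+T[:3,3]; P[d==0]=np.nan; return P
E
python3 - <<'E'
from h import *
for n in('side','top'):
    s,im,d=shot(n); cv2.imwrite(f'pics/{n}1.png',im); np.save(f'{n}.npy',cloud(n,d)); print(n,cam(n)[1].round(2).tolist())
E
```

```text
side [[0.93, -0.17, 0.31, 0.26], [-0.36, -0.46, 0.81, -0.82], [0.01, -0.87, -0.49, 0.58], [0.0, 0.0, 0.0, 1.0]]
top [[0.03, -1.0, 0.07, 0.49], [-1.0, -0.03, -0.01, 0.01], [0.01, -0.07, -1.0, 1.29], [0.0, 0.0, 0.0, 1.0]]
```

View pics/top1.png

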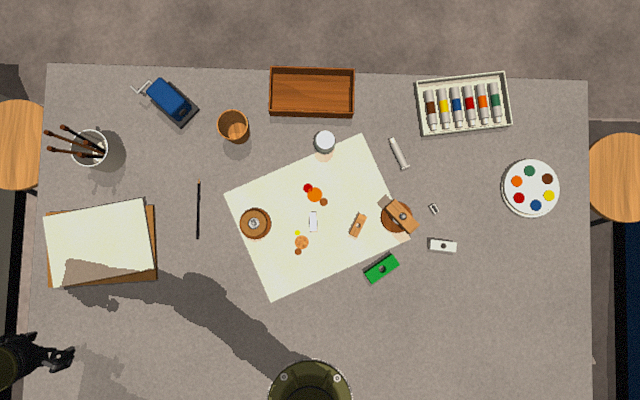

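View pics/side1.png

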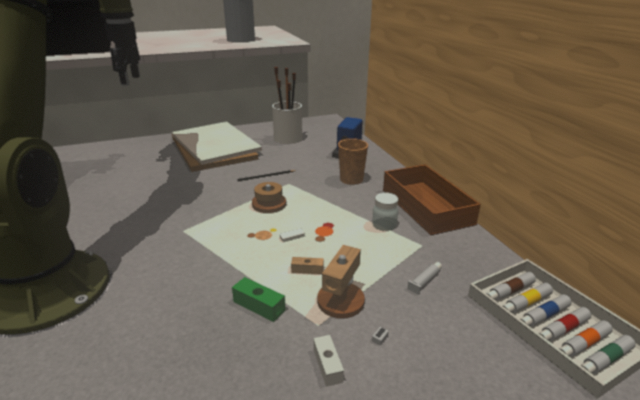

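```bash
python3 - <<'E'
from h import *
im=cv2.imread('pics/side1.png'); cv2.imwrite('pics/side_c.png',cv2.resize(im[235:325,290:400],None,fx=6,fy=6,interpolation=cv2.INTER_CUBIC))
for n,b in(('top',(180,250,370,430)),):
    P=np.load(n+'.npy')[b[0]:b[1],b[2]:b[3]]
    m=(P[...,2]>.085)&(P[...,2]<.103); q=P[m][:,:2].astype(np.float32)
    print(m.sum(),np.median(P[m][:,2]),cv2.minAreaRect(q*1000),q.mean(0))
    m=(P[...,2]>.103); print('post',m.sum(),P[m].mean(0),P[m].max(0))
print(np.load('top.npy')[[223,140,208,155,225],[255,324,433,400,357]].round(3))
E
```

```text
474 0.09623009215302547 ((527.6856689453125, -233.25376892089844), (96.2325668334961, 37.16194152832031), 44.2326545715332) [ 0.5275103  -0.23268335]
post 17 [ 0.52739871 -0.23287237  0.10758457] [ 0.53150436 -0.2270443   0.11319152]
[[ 0.497  0.165  0.055]
 [ 0.729 -0.018  0.076]
 [ 0.554 -0.336  0.018]
 [ 0.704 -0.239  0.019]
 [ 0.5   -0.122  0.001]]
```

View pics/side_c.png

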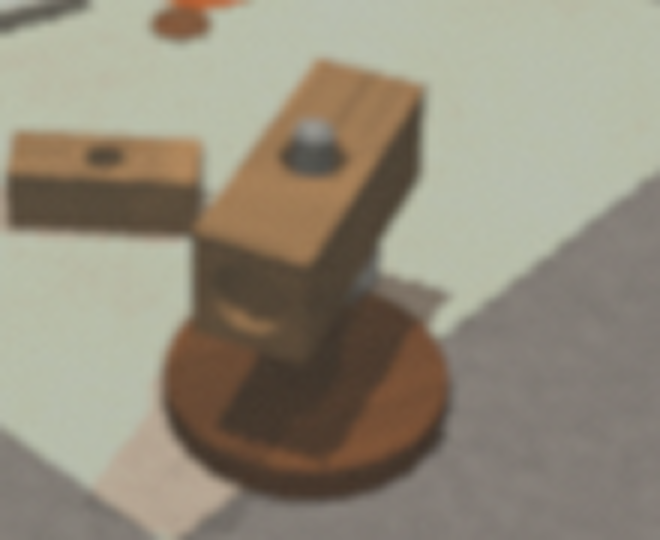

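The crop shows a dark circle with a lit crescent at about (250,300) in the crop, on the block's end facing the robot and the right. That is the drilled end, so +x ≈ (-0.72, -0.70). The block centre is at (0.527, -0.233).

```bash
python3 - <<'E'
from h import *
s=arm.read_state(); print(np.round(s['tool_rot'],3),s['position'],s['t'], s['opening'])
R=np.array(s['tool_rot']); p=np.array(s['position'])
print('yaw x',np.degrees(np.arctan2(R[1,0],R[0,0])))
for z in(.23,.2): print(R.T@(np.array([.527,-.233,z])-p))
E
```

```text
[[-0.942  0.335 -0.001]
 [ 0.335  0.942 -0.002]
 [-0.    -0.002 -1.   ]] [0.20940341 0.58838622 0.2305172 ] 0.1 0.0853084452371278
yaw x 160.4183285552456
[-0.57451603 -0.66743685  0.00159999]
[-0.57451499 -0.66738908  0.03159995]
```

Call:
move_arm([
  [-35.6,-28.5,-2,0,0,55,8.5],
  [-35.6,-28.5,-2,0,0,55,8.5],
  [-35.6,-28.5,-2,0,0,55,8.5],
  [-35.6,-28.5,-2,0,0,55,8.5],
  [-35.6,-28.5,-2,0,0,55,8.5],
  [-35.6,-28.5,-2,0,0,55,8.5],
  [-35.6,-28.5,-2,0,0,55,8.5],
  [-35.6,-28.5,-2,0,0,55,8.5],
  [-57.5,-66.7,0,0,0,116.2,8.5],
  [-57.5,-66.7,0,0,0,116.2,8.5],
  [-57.5,-66.7,0,0,0,116.2,8.5],
  [-57.5,-66.7,0,0,0,116.2,8.5],
  [-57.5,-66.7,0,0,0,116.2,8.5],
  [-57.5,-66.7,0,0,0,116.2,8.5],
  [-57.5,-66.7,0,0,0,116.2,8.5],
  [-57.5,-66.7,0,0,0,116.2,8.5],
  [-57.5,-66.7,0,0,0,116.2,8.5],
  [-57.5,-66.7,0,0,0,116.2,8.5],
  [-57.5,-66.7,0,0,0,116.2,8.5],
  [-57.5,-66.7,0,0,0,116.2,8.5],
])

```text
t: 2.1
position: [0.5271, -0.2331, 0.2305]
tool_rot: [[0.718, 0.696, -0.002], [0.696, -0.718, 0.0], [-0.001, -0.001, -1.0]]
force: [-0.5, 1.3, -0.2]
opening: 0.0848
grasp_force: 0.0
```

```bash
cat > w.py <<'E'
from h import *
s,im,d=shot('wrist'); cv2.imwrite('pics/wrist1.png',im); P=cloud('wrist',d,s)
R=np.array(s['tool_rot']);p=np.array(s['position'])
print(s['t'],p.round(3),R.round(3).tolist(),np.round(s['joint_pos'],2))
m=(P[...,2]>.088)&(P[...,2]<.101)&(np.hypot(P[...,0]-.527,P[...,1]+.233)<.07)
print(m.sum(), cv2.minAreaRect((P[m][:,:2]*1000).astype(np.float32)),np.median(P[m][:,2]))
E
python3 w.py
```

```text
2.1 [ 0.527 -0.233  0.231] [[0.718, 0.696, -0.002], [0.696, -0.718, 0.0], [-0.001, -0.001, -1.0]] [ 0.08  0.46  0.46  1.64 -0.22  1.1  -0.2 ]
3709 ((526.0838012695312, -234.70132446289062), (96.50199890136719, 36.129310607910156), 44.689414978027344) 0.09625068773943818
```

View pics/wrist1.png

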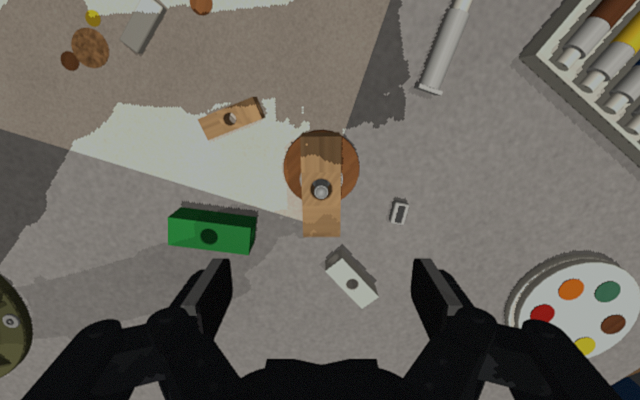

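The block and post sit midway between the fingers: post at (321,190), block spanning rows 135–237. I'll tilt 20° about the closing axis, descend and grip.

Call:
move_arm([
  [0.5,0,5,0,10,0,8.5],
  [0.5,0,8,0,20,0,8.5],
  [0.5,0,8,0,20,0,8.5],
  [0.5,0,11,0,20,0,8.5],
  [0.5,0,13,0,20,0,8.5],
  [0.5,0,15,0,20,0,8.5],
  [0.5,0,15.9,0,20,0,8.5],
  [0.5,0,15.9,0,20,0,8.5],
  [0.5,0,15.9,0,20,0,0],
  [0.5,0,15.9,0,20,0,0],
  [0.5,0,15.9,0,20,0,0],
  [0.5,0,15.9,0,20,0,0],
  [0.5,0,15.9,0,20,0,0],
  [0.5,0,15.9,0,20,0,0],
  [0.5,0,15.9,0,20,0,0],
  [0.5,0,15.9,0,20,0,0],
  [0.5,0,15.9,0,20,0,0],
  [0.5,0,15.9,0,20,0,0],
], force=50)

```text
t: 3.95
position: [0.5317, -0.2291, 0.0733]
tool_rot: [[0.673, 0.697, 0.247], [0.655, -0.717, 0.238], [0.343, 0.001, -0.939]]
force: [-2.0, 0.1, 7.3]
opening: 0.0349
grasp_force: 50.6
```

Call:
move_arm([
  [0.7,0,-1.9,0,0,0,0],
  [1.4,0,-3.8,0,0,0,0],
  [2.1,0,-5.6,0,0,0,0],
  [2.7,0,-7.5,0,0,0,0],
  [4.1,0,-11.3,0,0,0,0],
  [5.5,0,-15,0,0,0,0],
  [6.9,0,-18.8,0,0,0,0],
  [6.9,0,-18.8,0,0,0,0],
  [6.9,0,-18.8,0,0,0,0],
])

```text
t: 4.85
position: [0.5317, -0.2285, 0.2733]
tool_rot: [[0.673, 0.698, 0.247], [0.656, -0.717, 0.238], [0.342, 0.002, -0.94]]
force: [-0.6, 0.3, -0.9]
opening: 0.035
grasp_force: 50.2
```

```bash
python3 - <<'E'
from h import *
s,im,d=shot('side'); cv2.imwrite('pics/side2.png',im)
print(s['t'],np.round(s['position'],3),np.round(s['joint_pos'],2),s['opening'],s['grasp_force'])
# plan: yaw world +112 then (next) pitch
R=np.array(s['tool_rot'])
from scipy.spatial.transform import Rotation as Ro
print('z axis in tool',R.T@[0,0,1])
E
```

```text
4.85 [ 0.532 -0.229  0.273] [ 0.37  0.37  0.29  1.69 -0.51  1.09  0.08] 0.03498946323024504 50.23067242349043
z axis in tool [ 0.34241818  0.00182845 -0.93954587]
```

View pics/side2.png

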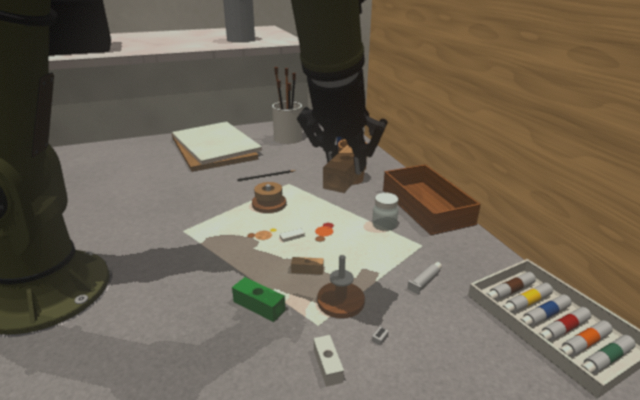

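The block hangs in the gripper clear of the post (342,262). Next I'll work out the turn.

```bash
python3 - <<'E'
from h import *
from scipy.spatial.transform import Rotation as Ro
s=arm.read_state(); R=np.array(s['tool_rot']); p=np.array(s['position'])
th=np.radians(44.5); h=-np.array([np.cos(th),np.sin(th),0]); ht=R.T@h; print('h in tool',ht)
R0=Ro.align_vectors([[0,0,1]],[h])[0].as_matrix()
for phi in(-80,-60,-40,-24):
    A=R0@R; f=np.degrees(np.arctan2(A[1,2],A[0,2]))
    Rf=Ro.from_euler('z',phi-f,degrees=True).as_matrix()@A
    v=np.degrees(Ro.from_matrix(R.T@Rf).as_rotvec())
    print(phi,v.round(1),np.linalg.norm(v),Rf[:,2].round(2))
    for f in(.33,.66): print('   ',(R@Ro.from_rotvec(v*f,degrees=True).as_matrix())[:,2].round(2))
print(R.T@(np.array([.6,-.25,.5])-p)*100)
E
```

```text
h in tool [-0.93975654  0.00466498 -0.34181263]
-80 [-26.2 -82.1 -55.5] 102.4979998516949 [ 0.16 -0.93 -0.34]
    [ 0.08 -0.22 -0.97]
    [ 0.05 -0.66 -0.75]
-60 [-35.3 -75.3 -75. ] 111.98415470607661 [ 0.47 -0.81 -0.34]
    [ 0.17 -0.23 -0.96]
    [ 0.25 -0.63 -0.73]
-40 [-44.1 -66.3 -94. ] 123.19224899649737 [ 0.72 -0.6  -0.34]
    [ 0.26 -0.21 -0.94]
    [ 0.45 -0.55 -0.71]
-24 [ -50.9  -57.4 -108.7] 133.06350581064936 [ 0.86 -0.38 -0.34]
    [ 0.33 -0.18 -0.93]
    [ 0.58 -0.44 -0.68]
[ 10.99067171   6.3543995  -20.26769836]
```

Call:
move_arm([
  [1.5,0.9,-2.7,-2.9,-4.4,-6.3,0],
  [3,1.7,-5.4,-5.9,-8.8,-12.5,0],
  [4.5,2.6,-8.1,-8.8,-13.3,-18.8,0],
  [5.5,3.2,-10.2,-11.8,-17.7,-25.1,0],
  [7,4,-13,-14.7,-22.1,-31.3,0],
  [8.3,4.8,-15.3,-17.6,-26.5,-37.6,0],
  [9.5,5.5,-17.5,-20.6,-30.9,-43.9,0],
  [11,6.4,-20.3,-23.5,-35.4,-50.1,0],
  [11,6.4,-20.3,-26.5,-39.8,-56.4,0],
  [11,6.4,-20.3,-29.4,-44.2,-62.7,0],
  [11,6.4,-20.3,-29.4,-44.2,-62.7,0],
])

```text
t: 6.0
position: [0.5992, -0.2483, 0.4962]
tool_rot: [[-0.065, 0.892, 0.448], [0.767, 0.332, -0.548], [-0.638, 0.308, -0.706]]
force: [-0.9, 0.3, -0.6]
opening: 0.0354
grasp_force: 50.2
```

```bash
cat > n.py <<'E'
from h import *
from scipy.spatial.transform import Rotation as Ro
s=arm.read_state(); R=np.array(s['tool_rot'])
print(s['t'],np.round(s['joint_pos'],2),np.round(s['position'],3),s['grasp_force'],s['opening'])
h=R@[-.94,.005,-.342]; print('h',h,'ang',np.degrees(np.arccos(h[2])))
import sys; phi=float(sys.argv[1]); 
A=Ro.align_vectors([[0,0,1]],[h])[0].as_matrix()@R; f=np.degrees(np.arctan2(A[1,2],A[0,2]))
for ph in (phi,f):
    Rf=Ro.from_euler('z',ph-f,degrees=True).as_matrix()@A
    v=np.degrees(Ro.from_matrix(R.T@Rf).as_rotvec()); print(ph,v.round(1),np.linalg.norm(v))
E
python3 n.py -40
```

```text
6.0 [-0.19  0.12  0.29  1.64  0.66  0.9   0.04] [ 0.599 -0.248  0.496] 50.220108613380035 0.03538419031482581
h [-0.08729066 -0.5321877   0.842464  ] ang 32.59876625447587
-40.0 [-14.7 -22.4 -30.8] 40.84450996928519
-64.91569690728736 [  6.2 -27.  -17.3] 32.625130895636836
```

Call:
move_arm([
  [0,0,0,1,-4.5,-2.9,0],
  [0,0,0,2.1,-9,-5.8,0],
  [0,0,0,3.1,-13.5,-8.7,0],
  [0,0,0,4.1,-18,-11.5,0],
  [0,0,0,5.2,-22.5,-14.4,0],
  [0,0,0,6.2,-27,-17.3,0],
  [0,0,0,6.2,-27,-17.3,0],
  [0,0,0,6.2,-27,-17.3,0],
  [0,0,0,6.2,-27,-17.3,0],
  [0,0,0,6.2,-27,-17.3,0],
])

```text
t: 7.0
position: [0.6001, -0.2518, 0.5018]
tool_rot: [[-0.128, 0.91, 0.395], [0.315, 0.415, -0.854], [-0.941, 0.015, -0.339]]
force: [-0.0, 0.5, -0.8]
opening: 0.0352
grasp_force: 50.2
```

```bash
python3 n.py -65; python3 - <<'E'
from h import *
s,im,d=shot('side'); s2,iw,_=shot('wrist')
K,T=cam('side'); Ti=np.linalg.inv(T); q=Ti[:3,:3]@np.array(s['position'])+Ti[:3,3]; u,v=(K@q)[:2]/q[2]; print(u,v)
u=int(np.clip(u,90,550));v=int(np.clip(v,75,325))
c=cv2.resize(im[v-75:v+75,u-90:u+90],(480,400)); w=cv2.resize(iw,(320,200))
o=np.zeros((400,800,3),np.uint8); o[:,:480]=c; o[:200,480:]=w; cv2.imwrite('pics/fin.png',o)
E
```

```text
7.0 [-0.41  0.23  0.3   1.86  1.34  1.1  -0.42] [ 0.6   -0.252  0.502] 50.2413788907279 0.03520250648233891
h [-0.01044379 -0.00172666  1.00023844] ang nan
-65.0 [-0.2  0.2 -0.7] 0.7227317576921365
-65.39331131253802 [ 0.2  0.2 -0.5] 0.6063405385745899
406.69450182411174 15.298009588303161n.py:5: RuntimeWarning: invalid value encountered in arccos
  h=R@[-.94,.005,-.342]; print('h',h,'ang',np.degrees(np.arccos(h[2])))
```

View pics/fin.png

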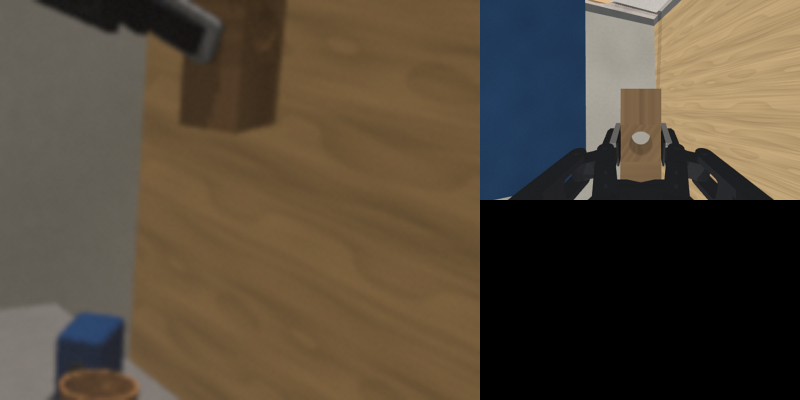

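The block is vertical in the gripper: wrist inset (641,135), bottom end at (230,115) in the side crop. One check from above that the hole faces up.

```bash
python3 - <<'E'
from h import *
s,im,d=shot('top'); K,T=cam('top'); Ti=np.linalg.inv(T); P=np.array(s['position'])-.019*np.array(s['tool_rot'])[:,2]+[0,0,.048]
q=Ti[:3,:3]@P+Ti[:3,3]; u,v=((K@q)[:2]/q[2]).astype(int); print(u,v)
a,b=max(v-40,0),max(u-40,0); cv2.imwrite('pics/topc.png',cv2.resize(im[a:a+80,b:b+80],(480,480),interpolation=cv2.INTER_CUBIC))
E
```

```text
461 168
```

View pics/topc.png

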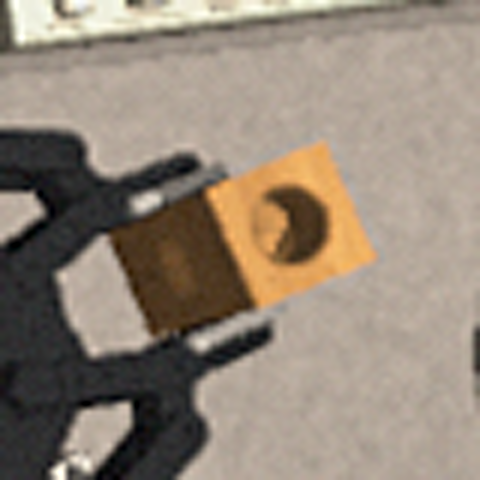

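The top end, centred near (292,225), shows the blind hole facing up.

```bash
python3 -c "
from bench import arm
print(arm.finish_job())"
```

```text
the job is handed in; nothing more can be done
None
```

I lifted the block off its post and handed the job in with the gripper holding it still, its centre about 0.5 m above the table; a last top-camera picture showed the blind hole facing straight up, but no verdict was returned.

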